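Set up the cake slicer and hold its frame upright

ROBOT

A 6-joint arm with a two-finger parallel gripper is mounted at the origin on the work surface. World frame = base frame: x ahead of the robot, y to its left, z up, the work surface at z = 0. Lengths are in m, angles in rad, forces in N, time in s.
With the tool pointing down it reaches from about 0.3 to 0.85 m from the base axis. Payload 5.4 kg.
Tool frame: the origin (TCP) lies midway between the tips of the shut fingers; the grasp point (between the pads) lies ctrl.pinch_z behind it (ctrl.pinch_z is the distance from the TCP to the grasp point, in m); z points along the fingers, y is the line along which they close (so a half turn about z gives the same grasp; the last joint's range is limited). The gripper opens to 85 mm and grips with 20 to 120 N. Pads are 22 mm wide; open, the fingers measure 114 mm over their backs; the gripper's body (76 mm by 85 mm) begins 54 mm behind the grasp point. The pads swing forward as they close: fully open they stand 13 mm farther back than shut.
Start: joints at [-1.384, 0.158, 1.597, -0, 1.386, -0.21], TCP at [0.222, -0.53, 0.231] pointing down, gripper open.
Joint ranges: [-2.91, 2.91], [-0.94, 2.29], [0.18, 2.7], [-1.29, 4.43], [0.17, 2.64], [-3, 3]. Speed limits (rad/s): [2.57, 2.57, 3.14, 3.14, 3.14, 3.14].

INTERFACE

Orientations are given as a rotation vector (axis times angle).
In Python, from plant import ctrl gives the robot as it stands.
- The arm moves only by the tool drive_tool, never from a script. Its argument "moves" is a list of rows, each a list of 3 entries, a list of its own where there are three numbers: the shift along the tool's x, y, z in m, then the turn about the tool's z in rad, then the gripper's target within -1 to 1 (fully open at 1, half-way at 0, shut at -1). In form: [[[dx, dy, dz], roll, gripper], ...]. A call has 1 to 10 rows; each row is the pose to reach, as a shift and turn from the pose commanded when the call began, along the tool's axes at that moment; what a row does not reach only later rows make up. A row lasts 1/12 s, in which the tool goes at most 41.7 mm and 7.16 degrees, less where a joint would pass 70% of its speed; a pose out of reach is approached as far as the arm can. A call with a gripper value outside its range is refused whole. The fingers move at their own pace and stop on an object; "squeeze" is the grip in N (left out, the last holds). Time passes only in rows, so rows that repeat a pose let the fingers close. It gives the time, the measured TCP pose, the force and the opening at its end, in the units of the state.
- ctrl.read_state(): the state, without advancing time (a new reading comes with each control period).
- ctrl.capture(name): name is "side" or "top"; returns a dict with "frame" (480x640x3 uint8, blue, green, red), "camera_matrix" (3x3 intrinsics, pixels), "k1" (the pictures are not rectified: a ray, as slopes to the right and down, at radius r is drawn at 1 + k1 r^2 times it, then the intrinsics apply), "position" and "orientation" of the camera in the world. Camera axes: x right, y down, z forward; pixel columns grow to the right and rows downward; lengths in m; the calibration is good to about 2 mm. A picture is of the moment at which its call begins. There is no depth.
- ctrl.hand_in(): hands the job in, once; it reports no verdict.
Trained networks look in the newest picture that a camera, given by its name, has taken for a name from the list of things; names that differ only in an ending like _2 or _b are one class to them, and where a whole thing is asked for, a point or a joint stands for the part that bears it (a point fixed in the world has none). Each returns a list of dicts, best first, with "conf" (0 to 1); they miss things now and then, are a little off and sometimes report something else, mostly with a low value. They report only what shows in the picture. A call takes as long as a camera call.
- ctrl.boxes_of(camera, name): "point" ([x, y, z] in m, in the coordinates of the camera as it stood for that picture, good to about 4 mm: the middle of the surface that is visible of it).
- ctrl.outline_of(camera, name): "mask" (480x640 bool, what is visible of it).
- ctrl.place_of(camera, name): "point" ([x, y, z] in m, in the coordinates of the camera as it stood for that picture, good to about 4 mm: a listed point, or the origin of a listed thing).
The state is a dict: "time_s": time; "joint_pos": joint angles; "dq": joint speeds; "joint_torque": joint torques, N m; "eef_pos": TCP position; "tcp_rot": TCP orientation; "contact_force": force on the tool from outside, world axes, zero at the start; "ft_torque": the same for the moment, N m; "width": finger opening in m.
Only numpy, scipy, OpenCV 4.12 (cv2) and the standard library are available. Lean on these libraries where they do the work, as an engineer would, in place of code of your own. Each camera call takes 0.05 s, during which the arm holds its last target. There are 200 camera calls.

TASK

Get the cake slicer ready for a sponge to be laid on its bed: push its crumb drawer fully home, then flip the kickstand on the side of the slicing frame over the top so that it drops right down to its stop behind the frame, and then bring the frame upright by its handle and hold it there, because it tips back if let go. Finish while still holding the frame upright and still with the gripper on its handle; do not let it swing forward over the bed, and leave the other things on the table where they are.

Things in the scene. Friction and masses are not known exactly. Their poses are not given: they have to be found in the camera images.
- slicer: The fixed white-painted base, with a slotted steel bed, of the cake slicer, a low box 180 (x) by 260 (y) by 70 mm high. Origin under its centre on the table; z up. Its +x edge (away from the robot, give or take its yaw) carries the frame's hinge; the crumb drawer comes out of its -y end; the kickstand is at the +y side. The slicer's place and yaw differ each time; it does not move.
- crumb_drawer (a joint): How far the crumb drawer stands out of the slicer's -y end, in m: 0 is home against its stop, up to 0.13. It slides with about 2 N of friction, plus light damping, and stays where it is left.
- drawer_front (a point): Centre of the outer face of the drawer's front plate, an upright aluminium plate 164 wide (slicer x), 50 mm high (from 12 to 62 mm above the table) and 8 mm thick. The face looks to the slicer's -y. A black lip, 70 mm wide and 6 mm thick, projects 10 mm from it along its upper edge, from 55 to 61 mm above the table. Axes as the slicer's.
- slicing_frame (a joint): Lean of the hinged frame in rad: 0 is upright, positive leans away from the bed (to the slicer's +x), negative forward over the bed. It starts against its back stop at 0.5. Gravity and a hinge spring tip it back: upright with the kickstand down it takes about 2 N at the handle, towards the slicer's -x, to hold it; at the back stop about 3 N starts it moving.
- frame_hinge (a point): Mid-point of the frame's hinge line, which runs along the slicer's y, 70 mm above the table. The frame, 260 mm wide and 188 mm high, of 14 mm bars with thin upright blades across it, turns about this line. Axes turn with the frame: z along the frame from hinge to handle.
- frame_handle: Round black grip sleeve at the top of the frame, 16 mm in diameter, 88 mm long along the slicer's y, free to turn on its own bar; the bar is carried 37 mm above the frame's top bar by a thin post at each end (50 mm either side of the middle), with room for fingers on both sides and below. Origin at its middle, 225 mm from the hinge line. Its y axis is the slicer's y; it spins about it.
- kickstand (a joint): Turn of the kickstand about its hub in rad: 0 is stowed, thrown up and forward (with the frame at its back stop the leg then leans 0.3 rad from vertical to the slicer's -x); 3.35 is fully down against its stop, behind the frame. With the frame at its back stop the leg points straight up at 0.3; pushed past that, to the slicer's +x, it falls down to its stop by its own weight, taking about a second.
- kickstand_hub (a point): Centre of the kickstand's hub, on the outside of the frame's +y side bar, 120 mm from the hinge line and 149 mm to the slicer's +y of the frame's middle. The leg turns about the slicer's y axis here, outside the frame.
- kickstand_foot (a point): Centre of the rubber foot at the free end of the kickstand leg, a steel rod 12 mm thick; 158 mm from the hub. The foot is a short cylinder 24 mm in diameter, 22 mm long along the slicer's y.
- sponge_cake: Bystander, to be left alone: sponge cake in white paper, 124 mm across, 59 mm high, on a card disc 144 mm across; origin at the centre of its underside.
- jar: Bystander, to be left alone: closed jar, 60 mm across, 85 mm high; origin at the centre of its underside.
- cake_ring: Bystander, to be left alone: open steel ring, 100 mm across, 50 mm high; origin at the centre of its underside.
- bowl: Bystander, to be left alone: steel bowl, 150 mm across, 70 mm high; origin at the centre of its underside.
- palette_knife: Bystander, to be left alone: flat spatula lying on the table, 240 mm long; origin under its middle.
- turntable: Bystander, to be left alone: white-topped cake turntable, 190 mm across, 72 mm high; origin at the centre of its underside.

How it is judged:
On the way, in this order (a step that is already met when the one before it is completed fails the run):
1. the crumb drawer is home, with the kickstand not yet flipped (value of joint crumb_drawer below 0.005 m and value of joint kickstand below 1 rad), for 0.2 s.
2. the kickstand is down at its stop, with the drawer home and the frame still leaning back (value of joint crumb_drawer below 0.005 m and value of joint kickstand above 3.15 rad and value of joint slicing_frame above 0.25 rad), for 0.2 s.
3. the frame is upright, held by its handle (value of joint crumb_drawer below 0.005 m and value of joint kickstand above 3.15 rad and value of joint slicing_frame between -0.1 and 0.1 rad and contact force between the fingers and frame_handle above 0.5 N), for 0.2 s.
At the end, for the whole second after the job is handed in: The crumb drawer is within 5 mm of home, the kickstand within 0.2 rad of its down stop, the frame within 0.1 rad (about 6 degrees) of upright and still, and the fingers bear on its handle with more than 0.5 N (all of step 3 and velocity of joint slicing_frame between -0.1 and 0.1 rad/s); the arm keeps its last pose, push and grip.
It fails at once if the frame swings forward over the bed (more than 0.4 rad past upright) (value of joint slicing_frame below -0.4 rad).
It fails at once if a bystander is moved by more than 30 mm (distance of any of sponge_cake, jar, cake_ring, bowl, palette_knife, turntable from where it was at the start of the episode above 0.03 m).
It also fails if it takes over 58 s, if anything falls off the work surface, if the arm or the gripper's body presses on something with over 40 N, if the wrist force passes 120 N, or if a joint passes its speed limit or range.

## Working session

There is one attempt and no reset: what is moved stays moved. The work goes in short steps, Python scripts to look and compute and a tool call to move; the robot and the scene stay as the last step left them, time stands still between calls to the robot, and variables do not carry over. Pictures are saved under pics/ and viewed, on a budget of 10 in all, crops included, one or two more only if the job needs it, and the job is handed in when it is done.

Besides the shell and the picture viewer there is one more tool, called after "Emit:" by a JSON object that holds its "method" and its "body". drive_tool: Moves the arm, as the interface text tells. Its arguments: {"type":"object","properties":{"moves":{"type":"array","items":{"type":"array"}},"squeeze":{"type":"number"}},"required":["moves"]}

```bash
mkdir -p pics; cat > h.py <<'E'
import numpy as np, cv2
from scipy.spatial.transform import Rotation as R
from plant import ctrl
def rot(o):
    o=np.array(o,float)
    return o if o.shape==(3,3) else (R.from_rotvec(o).as_matrix() if o.size==3 else R.from_quat(o).as_matrix())
def places(cam,names,kind='place_of'):
    c=ctrl.capture(cam); M=rot(c['orientation']); p=np.array(c['position'])
    out={}
    for n in names:
        r=getattr(ctrl,kind)(cam,n)
        out[n]=[(round(d['conf'],2),np.round(M@np.array(d['point'])+p,3)) for d in r[:2]]
    return c,out
E
python3 - <<'E'
from h import *
N="slicer drawer_front frame_hinge frame_handle kickstand_hub kickstand_foot sponge_cake jar cake_ring bowl palette_knife turntable".split()
ims=[]
for cam in("side","top"):
    c,o=places(cam,N); cv2.imwrite(f"pics/{cam}0.png",c['frame'])
    print(cam,c['position'],c['orientation'])
    for n in N: print(n,o[n])
s=ctrl.read_state();print(s,ctrl.pinch_z)
E
```

```text
side [ 0.27518926 -1.15892949  0.96327417] [-2.14496065  0.26216807 -0.12219638]
slicer [(0.55, array([ 0.499, -0.035, -0.002])), (0.46, array([ 0.479, -0.275,  0.036]))]
drawer_front [(0.86, array([ 0.481, -0.276,  0.039]))]
frame_hinge [(0.93, array([ 0.57 , -0.037,  0.072]))]
frame_handle [(0.58, array([ 0.679, -0.047,  0.264]))]
kickstand_hub [(0.79, array([0.64 , 0.105, 0.176]))]
kickstand_foot [(0.73, array([0.594, 0.108, 0.331])), (0.65, array([ 0.646, -0.283, -0.002]))]
sponge_cake [(0.67, array([0.453, 0.257, 0.004]))]
jar [(0.85, array([ 0.644, -0.284, -0.001]))]
cake_ring [(0.75, array([ 0.673, -0.058,  0.004]))]
bowl [(0.81, array([ 0.361, -0.512,  0.001]))]
palette_knife [(0.59, array([ 0.615, -0.436, -0.   ]))]
turntable [(0.83, array([0.696, 0.481, 0.001]))]
top [ 0.20927989 -0.04073755  1.67800346] [-2.16029925  2.04148451 -0.21550241]
slicer [(0.69, array([ 0.499, -0.03 ,  0.003]))]
drawer_front [(0.78, array([ 0.481, -0.276,  0.037]))]
frame_hinge [(0.75, array([ 0.573, -0.037,  0.069]))]
frame_handle [(0.66, array([ 0.682, -0.047,  0.272]))]
kickstand_hub [(0.72, a
[... 439 characters left out ...]
.433,  0.002]))]
turntable []
{'time_s': 1.3, 'joint_pos': array([-1.38409398e+00,  1.58408325e-01,  1.59700726e+00,  1.53037807e-05,
        1.38620554e+00, -2.10114996e-01]), 'dq': array([-0.00109915, -0.00167402, -0.00109973,  0.00027255, -0.00117416,
        0.001085  ]), 'joint_torque': array([ 4.92081508e-04, -3.96012998e+01, -3.31692624e+01, -3.06561124e-04,
        5.82843440e-04, -5.83952726e-06]), 'eef_pos': array([ 0.22220178, -0.53030884,  0.23129082]), 'tcp_rot': array([-3.07993240e+00, -6.19227771e-01, -2.41523443e-05]), 'contact_force': array([0.98127965, 0.63707439, 0.95304958]), 'ft_torque': array([ 0.06566231, -0.01041941, -0.05751586]), 'width': 0.08544745604107157} 0.0187
```

View pics/side0.png

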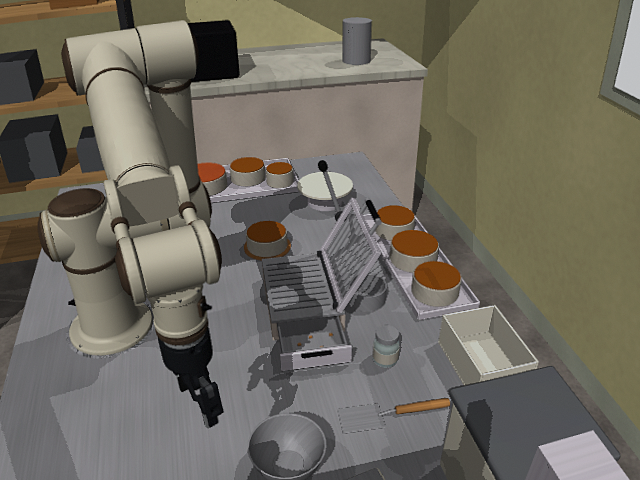

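View pics/top0.png

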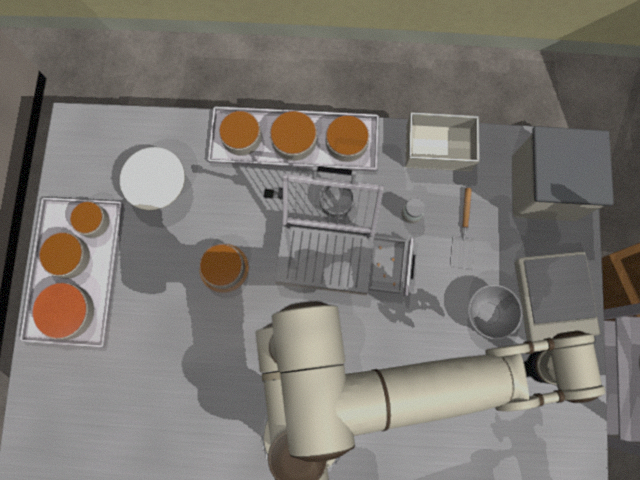

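The pictures match the detections. In the side view the drawer front is at about (315,355), the frame leans back with its handle at (372,210), and the kickstand foot is up at (323,166). In the top view the cake ring is under the frame at (337,200). The slicer yaw is about -0.066 rad. I'm going to the drawer with the gripper turned to the slicer axes.

Emit:
{"method": "drive_tool", "body": {"moves": [[[0.307, -0.072, 0], -1.108, -1], [[0.307, -0.072, 0], -1.108, -1], [[0.307, -0.072, 0], -1.108, -1], [[0.307, -0.072, 0], -1.108, -1], [[0.307, -0.072, 0], -1.108, -1], [[0.307, -0.072, 0], -1.108, -1], [[0.307, -0.072, 0], -1.108, -1], [[0.307, -0.072, 0], -1.108, -1], [[0.307, -0.072, 0], -1.108, -1], [[0.307, -0.072, 0], -1.108, -1]], "squeeze": 40}}

```text
time_s: 2.13
eef_pos: [0.4786, -0.344, 0.2312]
tcp_rot: [-2.287, -2.153, 0.0]
contact_force: [-0.1, -0.7, -0.3]
width: -0.0002
```

Emit:
{"method": "drive_tool", "body": {"moves": [[[0, 0, 0.195], 0, -1], [[0, 0, 0.195], 0, -1], [[0, 0, 0.195], 0, -1], [[0, 0, 0.195], 0, -1], [[0, 0, 0.195], 0, -1], [[0, 0, 0.195], 0, -1], [[0.02, 0, 0.195], 0, -1], [[0.04, 0, 0.195], 0, -1], [[0.06, 0, 0.195], 0, -1], [[0.08, 0, 0.195], 0, -1]]}}

```text
time_s: 2.97
eef_pos: [0.4836, -0.2674, 0.0389]
tcp_rot: [2.293, 2.139, -0.002]
contact_force: [0.3, -3.7, -2.9]
width: -0.0002
```

Emit:
{"method": "drive_tool", "body": {"moves": [[[0.012, 0, 0], 0, -1], [[0.024, 0, 0], 0, -1], [[0.036, 0, 0], 0, -1], [[0.046, 0, 0], 0, -1], [[0.054, 0, 0], 0, -1], [[0.06, 0, 0], 0, -1], [[0.065, 0, 0], 0, -1], [[0.068, 0, 0], 0, -1], [[0.068, 0, 0], 0, -1]]}}

```text
time_s: 3.72
eef_pos: [0.4869, -0.1966, 0.0359]
tcp_rot: [-2.292, -2.146, -0.0]
contact_force: [0.2, -0.3, 0.5]
width: 0.0003
```

Emit:
{"method": "drive_tool", "body": {"moves": [[[0.003, 0, 0], 0, -1], [[0.006, 0, 0], 0, -1], [[0.009, 0, 0], 0, -1], [[0.012, 0, 0], 0, -1], [[0.012, 0, 0], 0, -1]]}}

```text
time_s: 4.13
eef_pos: [0.4873, -0.1923, 0.0363]
tcp_rot: [2.285, 2.143, -0.015]
contact_force: [-6.3, -28.8, -10.3]
width: -0.0001
```

```bash
python3 - <<'E'
from h import *
for cam in("side","top"):
    c,o=places(cam,["drawer_front","slicer"]); print(cam,o)
    cv2.imwrite(f"pics/{cam}1.png",c['frame'])
print(ctrl.read_state()['contact_force'])
E
```

```text
side {'drawer_front': [(0.95, array([ 0.487, -0.17 ,  0.037]))], 'slicer': [(0.65, array([ 0.497, -0.037, -0.002]))]}
top {'drawer_front': [], 'slicer': [(0.73, array([ 0.494, -0.031,  0.002]))]}
[ -5.24155661 -27.37733634 -10.02144854]
```

Emit:
{"method": "drive_tool", "body": {"moves": [[[-0.035, 0, 0], 0, -1], [[-0.04, 0, -0.03], 0, -1], [[-0.04, 0, -0.07], 0, -1], [[-0.04, 0, -0.11], 0, -1], [[-0.04, 0, -0.15], 0, -1], [[-0.04, 0, -0.19], 0, -1], [[-0.04, 0, -0.23], 0, -1], [[-0.04, 0, -0.27], 0, -1], [[-0.04, 0, -0.27], 0, -1], [[-0.04, 0, -0.27], 0, -1]]}}

```text
time_s: 5.27
eef_pos: [0.4864, -0.2259, 0.3091]
tcp_rot: [2.29, 2.144, 0.002]
contact_force: [-0.1, -0.1, -0.7]
width: 0.0001
```

```bash
python3 - <<'E'
from h import *
N=["drawer_front","kickstand_foot","kickstand_hub","frame_handle","frame_hinge"]
for cam in("side","top"):
    c,o=places(cam,N)
    for n in N: print(cam,n,o[n])
    cv2.imwrite(f"pics/{cam}2.png",c['frame'])
s=ctrl.read_state();print(s['contact_force'],s['eef_pos'])
E
```

```text
side drawer_front [(0.67, array([ 0.485, -0.17 ,  0.037])), (0.64, array([ 0.679, -0.048,  0.267]))]
side kickstand_foot []
side kickstand_hub []
side frame_handle [(0.65, array([ 0.683, -0.049,  0.266])), (0.52, array([ 0.57 , -0.037,  0.073]))]
side frame_hinge [(0.79, array([ 0.571, -0.038,  0.076]))]
top drawer_front [(0.6, array([ 0.488, -0.171,  0.039]))]
top kickstand_foot [(0.42, array([0.592, 0.115, 0.329]))]
top kickstand_hub [(0.69, array([0.638, 0.106, 0.178]))]
top frame_handle [(0.59, array([ 0.682, -0.049,  0.271]))]
top frame_hinge [(0.93, array([ 0.573, -0.037,  0.071]))]
[-0.55073955  0.09900522  0.63103292] [ 0.48538251 -0.22547273  0.30608331]
```

Emit:
{"method": "drive_tool", "body": {"moves": [[[0.342, 0.034, 0], 0, -1], [[0.342, 0.034, 0], 0, -1], [[0.342, 0.034, 0], 0, -1], [[0.342, 0.034, 0], 0, -1], [[0.342, 0.034, 0], 0, -1], [[0.342, 0.034, 0], 0, -1], [[0.342, 0.034, 0], 0, -1], [[0.342, 0.034, 0], 0, -1], [[0.342, 0.034, 0], 0, -1], [[0.342, 0.034, 0], 0, -1]]}}

```text
time_s: 6.7
eef_pos: [0.5418, 0.1162, 0.3062]
tcp_rot: [-2.288, -2.152, -0.0]
contact_force: [0.6, -1.0, -0.2]
width: 0.0002
```

Emit:
{"method": "drive_tool", "body": {"moves": [[[0, 0.015, 0], 0, -1], [[0, 0.025, 0], 0, -1], [[0, 0.037, 0], 0, -1], [[0, 0.049, 0], 0, -1], [[0, 0.061, 0], 0, -1], [[0, 0.073, 0], 0, -1], [[0, 0.085, 0], 0, -1], [[0, 0.095, 0], 0, -1], [[0, 0.1, 0], 0, -1], [[0, 0.1, 0], 0, -1]]}}

```text
time_s: 7.53
eef_pos: [0.6423, 0.1051, 0.3059]
tcp_rot: [2.296, 2.145, -0.001]
contact_force: [-0.3, 0.8, -0.7]
width: 0.0004
```

```bash
python3 - <<'E'
from h import *
N=["kickstand_foot","kickstand_hub"]
for cam in("side","top"):
    c,o=places(cam,N)
    for n in N: print(cam,n,o[n])
    cv2.imwrite(f"pics/{cam}3.png",c['frame'])
E
```

```text
side kickstand_foot [(0.77, array([0.685, 0.1  , 0.331]))]
side kickstand_hub []
top kickstand_foot []
top kickstand_hub []
```

Emit:
{"method": "drive_tool", "body": {"moves": [[[0, -0.01, -0.03], 0, -1], [[0, -0.01, -0.065], 0, 0], [[-0.04, 0, -0.065], 0, 1], [[-0.08, 0.02, -0.065], 0, 1], [[-0.12, 0.04, -0.065], 0, 1], [[-0.15, 0.049, -0.065], 0, 1], [[-0.15, 0.049, -0.065], 0, 1], [[-0.15, 0.049, -0.065], 0, 1], [[-0.15, 0.049, -0.065], 0, 1], [[-0.15, 0.049, -0.065], 0, 1]]}}

```text
time_s: 8.67
eef_pos: [0.6804, -0.0446, 0.3718]
tcp_rot: [2.292, 2.149, 0.001]
contact_force: [-0.3, 0.5, -0.0]
width: 0.0853
```

```bash
python3 - <<'E'
from h import *
N=["kickstand_foot","kickstand_hub","frame_handle","frame_hinge","drawer_front"]
ims=[]
for cam in("side","top"):
    c,o=places(cam,N)
    for n in N: print(cam,n,o[n])
    f=c['frame']; ims.append(cv2.resize(f[130:330,230:450] if cam=="side" else f[110:310,230:450],None,fx=1.8,fy=1.8))
cv2.imwrite("pics/both4.png",np.hstack(ims))
s=ctrl.read_state();print(s['contact_force'],s['eef_pos'],s['width'])
E
```

```text
side kickstand_foot [(0.5, array([0.655, 0.101, 0.02 ]))]
side kickstand_hub []
side frame_handle [(0.51, array([ 0.681, -0.048,  0.268]))]
side frame_hinge [(0.62, array([ 0.57 , -0.037,  0.076]))]
side drawer_front [(0.47, array([0.455, 0.258, 0.   ])), (0.23, array([ 0.681, -0.049,  0.265]))]
top kickstand_foot []
top kickstand_hub [(0.63, array([0.639, 0.104, 0.177])), (0.25, array([ 0.489, -0.173,  0.04 ]))]
top frame_handle []
top frame_hinge [(0.7, array([ 0.574, -0.036,  0.07 ]))]
top drawer_front [(0.79, array([ 0.485, -0.174,  0.04 ]))]
[ 0.2747834  -0.63170647  0.73223133] [ 0.68069728 -0.04598812  0.37130112] 0.08525137075501538
```

View pics/both4.png

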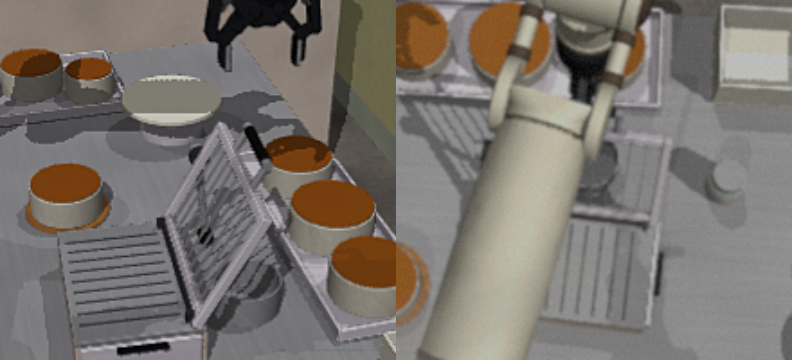

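The kickstand is down: its foot is at z 0.02, where the stop puts it, and the picture shows no leg above the frame. The drawer is home and the gripper is above the handle. Next I descend and grip.

Emit:
{"method": "drive_tool", "body": {"moves": [[[-0.001, 0.001, 0.04], 0, 1], [[-0.001, 0.001, 0.08], 0, 1], [[-0.001, 0.001, 0.105], 0, 1], [[-0.001, 0.001, 0.116], 0, 1], [[-0.001, 0.001, 0.116], 0, 1], [[-0.001, 0.001, 0.116], 0, 1]]}}

```text
time_s: 9.77
eef_pos: [0.682, -0.0472, 0.2564]
tcp_rot: [2.293, 2.146, 0.001]
contact_force: [-0.1, 0.1, 0.3]
width: 0.0855
```

Emit:
{"method": "drive_tool", "body": {"moves": [[[0, 0, 0], 0, -1], [[0, 0, 0], 0, -1], [[0, 0, 0], 0, -1], [[0, 0, 0], 0, -1], [[0, 0, 0], 0, -1], [[0, 0, 0], 0, -1], [[0, 0, 0], 0, -1], [[0, 0, 0], 0, -1]], "squeeze": 35}}

```text
time_s: 10.43
eef_pos: [0.6808, -0.0471, 0.2558]
tcp_rot: [-2.293, -2.146, 0.002]
contact_force: [-5.7, -0.1, 3.0]
width: 0.0148
```

Emit:
{"method": "drive_tool", "body": {"moves": [[[0, -0.005, -0.0027], 0, -1], [[0, -0.01, -0.005], 0, -1], [[0, -0.0203, -0.0098], 0, -1], [[0, -0.0307, -0.0139], 0, -1], [[0, -0.0414, -0.0175], 0, -1], [[0, -0.0522, -0.0205], 0, -1], [[0, -0.0522, -0.0205], 0, -1]]}}

```text
time_s: 11.02
eef_pos: [0.6286, -0.0434, 0.2767]
tcp_rot: [2.293, 2.146, 0.001]
contact_force: [2.5, 1.2, -0.4]
width: 0.0145
```

Emit:
{"method": "drive_tool", "body": {"moves": [[[0, -0.011, -0.0026], 0, -1], [[0, -0.0221, -0.0045], 0, -1], [[0, -0.0332, -0.0059], 0, -1], [[0, -0.0444, -0.0068], 0, -1], [[0, -0.051, -0.007], 0, -1], [[0, -0.0557, -0.007], 0, -1], [[0, -0.0557, -0.007], 0, -1], [[0, -0.0557, -0.007], 0, -1], [[0, -0.0557, -0.007], 0, -1]]}}

```text
time_s: 11.77
eef_pos: [0.575, -0.0396, 0.2839]
tcp_rot: [2.292, 2.146, 0.004]
contact_force: [3.2, 3.5, 6.4]
width: 0.0145
```

```bash
python3 - <<'E'
from h import *
N=["kickstand_foot","kickstand_hub","frame_handle","frame_hinge","drawer_front"]
ims=[]
for cam in("side","top"):
    c,o=places(cam,N)
    for n in N: print(cam,n,o[n])
    f=c['frame']; ims.append(cv2.resize(f[130:380,230:450] if cam=="side" else f[90:340,230:450],None,fx=1.8,fy=1.8))
cv2.imwrite("pics/both5.png",np.hstack(ims))
s=ctrl.read_state();print(s['contact_force'],s['eef_pos'],s['width'],s['time_s'])
c,o=places("side",["sponge_cake","jar","cake_ring","bowl","palette_knife","turntable"]);print(o)
E
```

```text
side kickstand_foot [(0.51, array([ 0.647, -0.285, -0.003])), (0.43, array([0.668, 0.103, 0.063]))]
side kickstand_hub []
side frame_handle [(0.44, array([ 0.575, -0.044,  0.295]))]
side frame_hinge [(0.69, array([ 0.571, -0.038,  0.072]))]
side drawer_front [(0.85, array([ 0.486, -0.17 ,  0.039]))]
top kickstand_foot [(0.67, array([0.666, 0.109, 0.061])), (0.21, array([ 0.576, -0.037,  0.067]))]
top kickstand_hub [(0.6, array([0.582, 0.11 , 0.193]))]
top frame_handle [(0.54, array([ 0.576, -0.038,  0.295]))]
top frame_hinge [(0.74, array([ 0.571, -0.035,  0.071]))]
top drawer_front [(0.53, array([ 0.487, -0.173,  0.038])), (0.25, array([ 0.616, -0.433,  0.002]))]
[1.89924949 3.34011881 6.53694872] [ 0.57514729 -0.03965016  0.28392332] 0.014255086121313586 12.3667
{'sponge_cake': [(0.71, array([0.453, 0.259, 0.003]))], 'jar': [(0.65, array([ 0.646, -0.283, -0.005]))], 'cake_ring': [(0.65, array([ 0.675, -0.057,  0.004]))], 'bowl': [(0.72, array([ 0.363, -0.509, -0.001])), (0.18, array([ 0.646, -0.285, -0.002]))], 'palette_knife': [(0.64, array([ 0.615, -0.439, -0.001]))], 'turntable': [(0.94, array([ 0.695,  0.479, -0.001])), (0.2, array([ 0.673, -0.061,  0.005]))]}
```

View pics/both5.png

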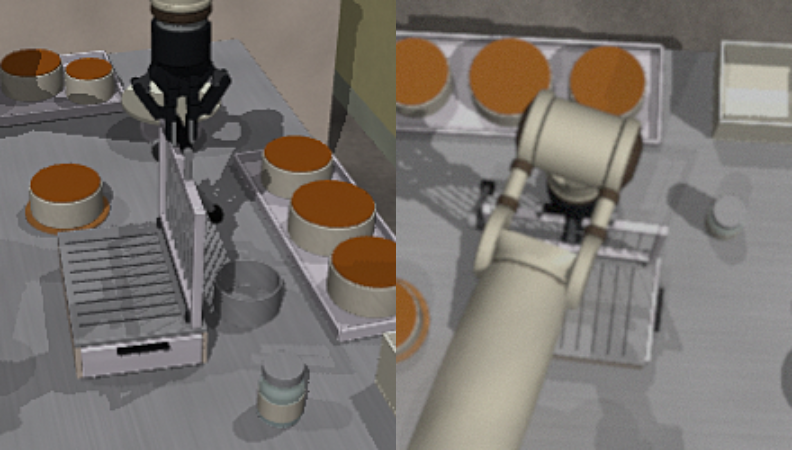

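```bash
python3 - <<'E'
from h import *
print(ctrl.hand_in()); s=ctrl.read_state(); print(s['time_s'],s['contact_force'],s['width'])
E
```

```text
the job is handed in; nothing more can be done
None
the job is handed in; nothing more can be done
```

I pushed the drawer home, flipped the kickstand over to its stop, and brought the frame upright by its handle. I handed the job in at about 12.5 s, still holding the frame; the hand-in gives no verdict.

- **Drawer:** I pushed until it met its stop at about 29 N. Its front face was seen about 138 mm from the slicer's centre, where I worked out home to be.
- **Kickstand:** the foot was within a few mm of its calculated fully-down position, both with the frame leaning back and with it upright.
- **Frame:** lean was about 0.02 rad, from the handle at x ≈ 0.575 and the hinge at x ≈ 0.572.
- **Grip:** set to 35 N and closed on the handle. The opening read 14.3 mm rather than the sleeve's 16 mm, but the handle followed the fingers all the way up.
- **Bystanders:** every one was within about 6 mm of where it was first seen, which is within the detector's accuracy.

In the last checks the side camera did not find the hub, and its top guess for the kickstand foot was really the jar. Its second guess agreed with the top camera.

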